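Point out the stray sample cup and its vacant well, then report it

TASK

One sample cup has been left out of its holder. For the bench record, point from above at the cup standing on the worktop, with the fingertips about two centimetres above the middle of its rim for three seconds, then point in the same way at the middle of the holder's one empty well for three seconds; then press the large push button on the report box fully down and let it come back up. Do not touch any cup, the holder or the loose things lying round them (screw cap, timer, tape, marker).

Things in the scene. Friction and masses are not known exactly. Their poses are not given: they have to be found in the camera images.
- stray_rim (a point): centre of the open rim of the stray sample cup: a small white open cup, 27 mm across the rim, 18 mm across the foot, 26 mm tall, standing upright on the worktop, outside the holder. This point is level with the rim, 26 mm above the cup's underside. Loose and very light. A low round screw cap (36 mm across, 14 mm high, closed on top) stands 5 to 8 cm behind it and is not a cup.
- well_mouth (a point): centre of the mouth of the empty well in the cup holder: a round hole 25 mm across and 14 mm deep, level with the holder's top face, 22 mm above the worktop. Each run a different one of the holder's four wells is the empty one.
- holder_centre (a point): centre of the top face of the cup holder: a low pale grey block, 50 x 185 x 22 mm, with four wells in one row along its length (its y axis), 45 mm apart; it is fixed to the worktop. z is up. Three wells hold cups.
- seated_rim_0 (a point): centre of the rim of a sample cup seated in the holder (same kind as the stray one); its rim is 34 mm above the worktop, 12 mm above the holder's top. Leave alone.
- seated_rim_1 (a point): centre of the rim of another seated sample cup, as above. Leave alone.
- seated_rim_2 (a point): centre of the rim of the third seated sample cup, as above. Leave alone.
- cup_holder: the cup holder itself, origin at the centre of its underside, axes as holder_centre.
- report_button_top (a point): centre of the top of the push button when up: a flat round button 32 mm across in a round collar, in the middle of the report box's top. It moves straight down.
- report_button (a joint): travel of the push button in m: 0 when up, 0.006 fully down; a spring pushes it back up; fully down takes about 4 N.
- report_box: the report box: a low grey housing, 90 x 110 mm and 29 mm high, fixed to the worktop, origin at the centre of its underside.
- bottle_cap: low round closed screw cap, 36 mm across, 14 mm high, origin at the centre of its underside. Bystander.
- timer: square bench timer with a dial knob on top, 68 x 68 x 43 mm, origin at the centre of its underside. Bystander, behind the work.
- tape: roll of tape lying flat, 63 mm across, 18 mm high, origin at the centre of its underside. Bystander, behind the work.
- marker: capped marker lying flat along its y axis, 11 x 140 x 12 mm, origin under its middle. Bystander, at the front.
Not all that is in view belongs to the job. Leave any pink look-alike of the part that bears stray_rim alone.

How it is judged:
By the outcome, as a careful person would: the job done as asked, in the order asked, and still so for the second after the job is handed in, with the robot touching nothing.
It also fails if it takes over 58 s, if anything falls off the work surface, if the arm or the gripper's body presses on something with over 40 N, if the wrist force passes 120 N, or if a joint passes its speed limit or range.

ROBOT

A 6-joint arm with a two-finger parallel gripper is mounted at the origin on a cart in front of the work surface, level with it; the furniture and walls round the work are solid. World frame = base frame: x ahead of the robot, y to its left, z up, the work surface at z = 0. Lengths are in m, angles in rad, forces in N, time in s.
With the tool pointing down it reaches from about 0.325 to 0.775 m from the base axis. Payload 9.3 kg.
Tool frame: the origin (TCP) lies between the finger pads; the fingertips stand robot.nose_length ahead of it and the grasp point (between the pads) lies 5 mm behind it (robot.nose_length is the distance from the TCP to the fingertips, in m); z points along the fingers, y is the line along which they close (so a half turn about z gives the same grasp; the last joint's range is limited). The gripper opens to 85 mm and grips with 20 to 120 N. Pads are 22 mm wide; open, the fingers measure 114 mm over their backs; the gripper's body (76 mm by 85 mm) begins 54 mm behind the grasp point. The pads swing forward as they close: fully open they stand 13 mm farther back than shut.
Start: joints at [1.024, 0.259, 0.021, 1.334, 0, 1.418], TCP at [0.211, 0.508, 0.224] pointing down, gripper open.
Joint ranges: [-3.04, 3.04], [-0.91, 1.82], [-1.04, 1.36], [-1.92, 1.95], [-1.52, 1.45], [-3.14, 3.14]. Speed limits (rad/s): [2.22, 2.22, 2.79, 3.14, 3.14, 3.14].

INTERFACE

Orientations are given as a unit quaternion [x, y, z, w].
In Python, from cell import robot gives the robot as it stands.
- The arm moves only by the tool apply_moves, never from a script. Its argument "targets" is a list that holds one entry, the list of rows, each a list of 7 numbers: the shift along the tool's x, y, z in cm, then the turn, a rotation vector about the tool's x, y, z in rad, then the gripper command: -1 is fully open, 1 is shut, values between are in proportion. A call has 1 to 12 rows; each row is the pose to reach, as a shift and turn from the pose commanded when the call began, along the tool's axes at that moment; what a row does not reach only later rows make up. A row lasts 1/12 s, in which the tool goes at most 41.7 mm and 7.16 degrees, less where a joint would pass 70% of its speed; a pose out of reach is approached as far as the arm can. A call with a gripper value outside its range is refused whole. The fingers move at their own pace and stop on an object; the grip force is fixed at half the most. Time passes only in rows, so rows that repeat a pose let the fingers close. It gives the time, the measured TCP pose, the force, the opening and the grip force at its end, in the units of the state.
- robot.state(): the state, without advancing time (a new reading comes with each control period).
- robot.read_camera(name): name is "scene" or "top"; returns the picture (420x560x3 uint8, blue, green, red); there is no depth.
- robot.camera_model(name): a dict with "mtx" (3x3 intrinsics, pixels), "rvec" (rotation vector, rad) and "tvec" (3), from world to camera coordinates, as OpenCV has them. Camera axes: x right, y down, z forward; pixel columns grow to the right and rows downward; lengths in m; the calibration is good to about 2 mm. A picture is of the moment at which its call begins. camera_model takes no time and is no camera call.
- robot.hand_in(): hands the job in; it is judged then, once.
The state is a dict: "time_s": time; "joint_pos": joint angles; "joint_velocities": joint speeds; "joint_efforts": joint torques, N m; "tcp_pos": TCP position; "ee_rot": TCP orientation; "wrist_force": force on the tool from outside, world axes, zero at the start; "wrist_torque": the same for the moment, N m; "opening": finger opening in m; "gripper_force": force on a finger pad.
Only numpy, scipy, OpenCV 4.12 (cv2) and the standard library are available. Lean on these libraries where they do the work, as an engineer would, in place of code of your own. Each camera call takes 0.05 s, during which the arm holds its last target. There are 200 camera calls.

## Working session

There is one attempt and no reset: what is moved stays moved. The work goes in short steps, Python scripts to look and compute and a tool call to move; the robot and the scene stay as the last step left them, time stands still between calls to the robot, and variables do not carry over. Pictures are saved under pics/ and viewed, at most 10 in all, crops included, and the job is handed in when it is done.

Besides the shell and the picture viewer there is one more tool, called after ">>>" as name([rows], argument=value, ...), one row to a line, values as JSON. apply_moves: Moves the arm, as the interface text tells. Its arguments: {"type":"object","properties":{"targets":{"type":"array"}},"required":["targets"]}

```bash
mkdir -p pics; python3 - <<'E'
from cell import robot
import cv2,numpy as np
for n in("scene","top"):
    cv2.imwrite(f"pics/{n}0.png",robot.read_camera(n))
    m=robot.camera_model(n);R=cv2.Rodrigues(np.array(m["rvec"],float))[0]
    print(n,np.round(m["mtx"],1).tolist(),(-R.T@np.array(m["tvec"]).ravel()).round(3))
s=robot.state();print(robot.nose_length,s)
E
```

```text
scene [[507.6, 0.0, 280.5], [0.0, 507.6, 205.4], [0.0, 0.0, 1.0]] [ 0.183 -0.782  0.777]
top [[394.8, 0.0, 280.0], [0.0, 394.8, 202.6], [0.0, 0.0, 1.0]] [ 0.478 -0.025  0.9  ]
0.014 {'time_s': 0.1, 'joint_pos': array([1.02445006e+00, 2.59120836e-01, 2.08526320e-02, 1.33366013e+00,
       6.35267264e-06, 1.41819587e+00]), 'joint_velocities': array([ 1.35435722e-03,  1.84997828e-04,  1.85904505e-03, -1.66393229e-03,
       -4.08021746e-05,  6.20783215e-04]), 'joint_efforts': array([ 6.11890500e-03, -5.56691551e+01,  3.45072126e+01,  1.16378543e-02,
       -6.62075740e-05, -4.37536744e-05]), 'tcp_pos': array([0.21088529, 0.50770623, 0.22364069]), 'ee_rot': array([ 1.95603571e-01,  9.80682886e-01, -5.30703101e-04, -1.96785774e-04]), 'wrist_force': array([-0.43425658, -0.96042125, -0.26577217]), 'wrist_torque': array([-0.00481793,  0.01339243, -0.05803832]), 'gripper_force': 0.0, 'opening': 0.08532048711392372}
```

View pics/scene0.png

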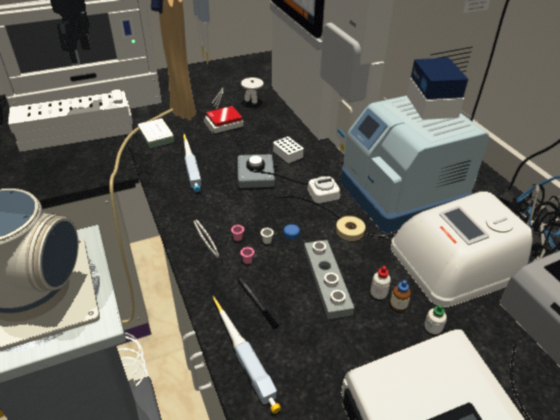

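View pics/top0.png

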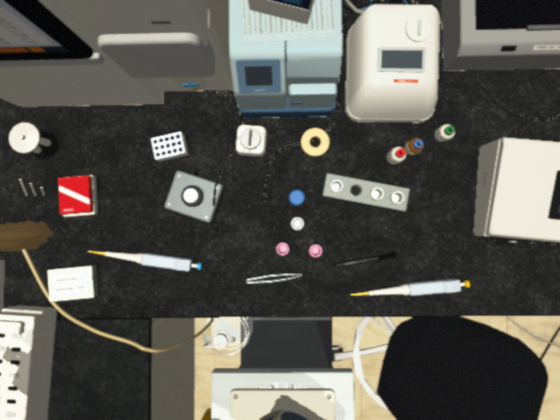

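The scene view shows the stray white cup near (267,236) and the empty, dark well near (324,265). The button is near (255,162). In the top view they are near (297,224), (356,190) and (191,196). I'll enlarge both.

```bash
python3 - <<'E'
import cv2,numpy as np
a=cv2.imread("pics/scene0.png");b=cv2.imread("pics/top0.png")
A=cv2.resize(a[140:320,220:360],None,fx=4,fy=4,interpolation=cv2.INTER_CUBIC)[:, :]
A=A[:600] 
cv2.imwrite("pics/sc.png",A)
B=cv2.resize(b[150:270,160:420],None,fx=3,fy=3,interpolation=cv2.INTER_CUBIC)
cv2.imwrite("pics/tc.png",B);print(A.shape,B.shape)
E
```

```text
(600, 560, 3) (360, 780, 3)
```

View pics/sc.png

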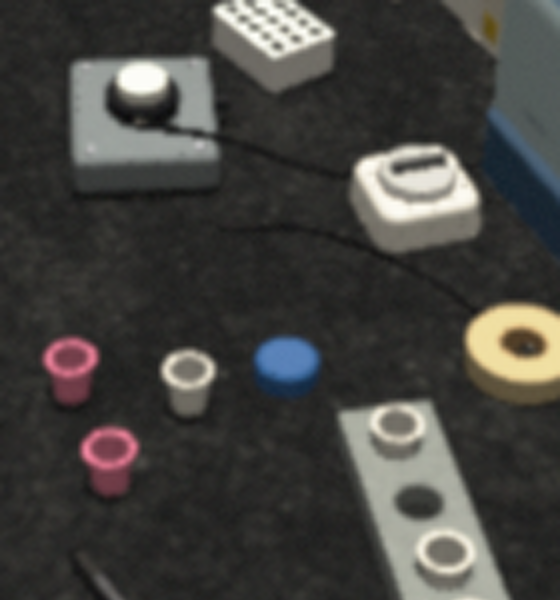

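View pics/tc.png

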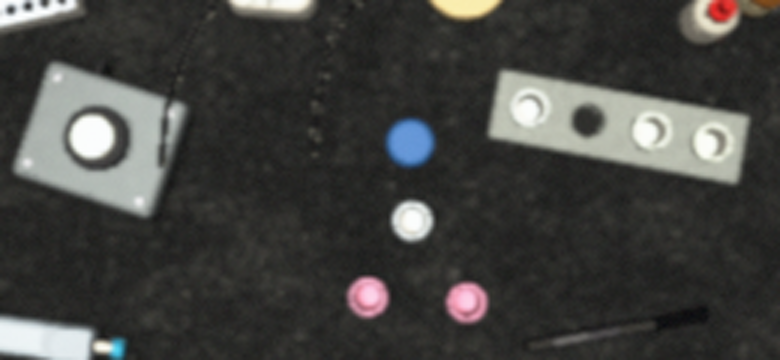

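In the enlarged scene crop, the stray rim is at (189,371), the well mouth at (419,502), the button top at (143,80) and seated rims at (398,428) and (445,553). In the top crop, the stray rim is at (412,221), the well at (588,120), the button at (92,136) and seated rims at (530,107), (651,131) and (712,143).

```bash
python3 - <<'E'
from cell import robot
import cv2,numpy as np
from scipy.spatial.transform import Rotation as Ro
M={n:robot.camera_model(n) for n in("scene","top")}
def P(n): 
    m=M[n];return np.array(m["mtx"])@np.c_[cv2.Rodrigues(np.array(m["rvec"],float))[0],np.array(m["tvec"]).reshape(3,1)]
px=lambda u,k,o:(np.array(u)+.5)/k-.5+np.array(o)
pts=dict(stray=((189,371),(412,221)),well=((419,502),(588,120)),btn=((143,80),(92,136)),s0=((398,428),(530,107)),s1=((445,553),(651,131)))
s=robot.state();R=Ro.from_quat(s["ee_rot"]);print(R.as_matrix().round(3))
for k,(a,b) in pts.items():
    a=px(a,4,(220,140));b=px(b,3,(160,150))
    X=cv2.triangulatePoints(P("scene"),P("top"),a.reshape(2,1),b.reshape(2,1)).ravel();X=X[:3]/X[3]
    e=[np.round((lambda q:q[:2]/q[2])(P(n)@np.r_[X,1])-p,1) for n,p in(("scene",a),("top",b))]
    print(k,X.round(4),np.hypot(*X[:2]).round(3),e)
E
```

```text
[[-0.923  0.384 -0.001]
 [ 0.384  0.923 -0.001]
 [ 0.    -0.001 -1.   ]]
stray [ 0.483  -0.0395  0.0259] 0.485 [array([-0.6,  0. ]), array([ 0.3, -0.9])]
well [ 0.5558 -0.1706  0.0222] 0.581 [array([-0.5,  0. ]), array([ 0.3, -0.7])]
btn [0.5469 0.1919 0.05  ] 0.58 [array([-0.5, -0. ]), array([ 0.3, -0.9])]
s0 [ 0.5652 -0.1269  0.0313] 0.579 [array([-0.5,  0. ]), array([ 0.3, -0.7])]
s1 [ 0.5464 -0.2144  0.0331] 0.587 [array([-0.6,  0.1]), array([ 0.3, -0.8])]
```

Heights agree with the text: rim 26 mm, well 22 mm, and the seated midpoint lands on the well. The button top is at about 50 mm. There is a tall wooden post near the start, so I'll move to the right first and shut the gripper on the way.

>>> apply_moves([
  [[-2.8, -6.8, 1, 0, 0, 0, 1], [-5.7, -13.6, 2, 0, 0, 0, 1], [-5.7, -13.6, 2, 0, 0, 0, 1], [-5.7, -13.6, 2, 0, 0, 0, 1], [-9, -16, 3, 0, 0, 0, 1], [-12.5, -18.5, 4, 0, 0, 0, 1], [-16, -20.5, 5, 0, 0, 0, 1], [-19.5, -22.5, 6, 0, 0, 0, 1], [-23, -24.5, 6, 0, 0, 0, 1], [-26.5, -26.5, 6, 0, 0, 0, 1], [-30, -28.5, 6, 0, 0, 0, 1], [-33, -30.5, 6, 0, 0, 0, 1]],
])

```text
time_s: 1.1
tcp_pos: [0.3999, 0.0974, 0.1641]
ee_rot: [0.196, 0.981, 0.0, 0.0]
wrist_force: [1.0, 0.7, -0.6]
opening: -0.0004
gripper_force: 0.0
```

>>> apply_moves([
  [[-3.5, -2.5, 0, 0, 0, 0, 1], [-7, -5, 1, 0, 0, 0, 1], [-10, -7.3, 3, 0, 0, 0, 1], [-12, -8.8, 5, 0, 0, 0, 1], [-13.1, -9.6, 6, 0, 0, 0, 1], [-13.1, -9.6, 7, 0, 0, 0, 1], [-13.1, -9.6, 8, 0, 0, 0, 1], [-13.1, -9.6, 9, 0, 0, 0, 1], [-13.1, -9.6, 9.4, 0, 0, 0, 1], [-13.1, -9.6, 9.4, 0, 0, 0, 1], [-13.1, -9.6, 9.4, 0, 0, 0, 1]],
])

```text
time_s: 2.02
tcp_pos: [0.4828, -0.0389, 0.0704]
ee_rot: [0.195, 0.981, 0.0, -0.0]
wrist_force: [0.5, 0.5, -0.1]
opening: -0.0
gripper_force: 0.0
```

```bash
python3 - <<'E'
from cell import robot
import cv2,numpy as np
a=robot.read_camera("scene")
cv2.imwrite("pics/s1.png",cv2.resize(a[130:280,200:350],None,fx=4,fy=4,interpolation=cv2.INTER_CUBIC))
s=robot.state();p=s["tcp_pos"];print(p)
m=robot.camera_model("scene")
for q in (p,p-[0,0,.014],[.483,-.0395,.0259]):
  print(((cv2.projectPoints(np.array([q],float),np.array(m["rvec"],float),np.array(m["tvec"],float),np.array(m["mtx"]),None)[0].ravel()-[200,130]+.5)*4-.5).round())
E
```

```text
[ 0.48302545 -0.03902823  0.070705  ]
[266. 348.]
[266. 368.]
[267. 411.]
```

View pics/s1.png

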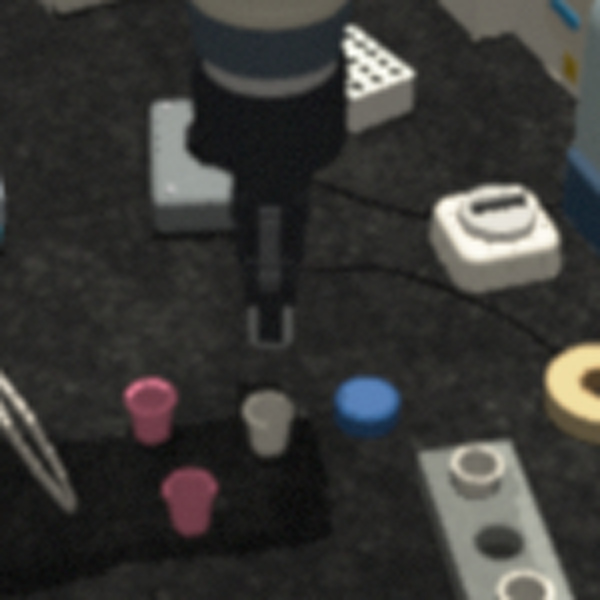

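The fingertips stand over the stray cup, whose rim is at (268,407). The visible finger end is at about row 348, but I predicted row 368 for the tip. I'll check this with higher contrast.

```bash
python3 - <<'E'
from cell import robot
import cv2,numpy as np
a=np.mean([robot.read_camera("scene") for _ in range(3)],0)
b=robot.read_camera("top").astype(float)
f=lambda c,k:cv2.resize(np.clip(255*(c/255)**.45,0,255).astype(np.uint8),None,fx=k,fy=k,interpolation=cv2.INTER_CUBIC)
A=f(a[190:250,240:295],8)[:480];B=f(b[185:245,265:325],6)[:480]
B=cv2.copyMakeBorder(B,0,480-B.shape[0],0,0,cv2.BORDER_CONSTANT)
cv2.imwrite("pics/z1.png",np.hstack([A,B])[:, :800])
E
```

```text
(no output)
```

View pics/z1.png

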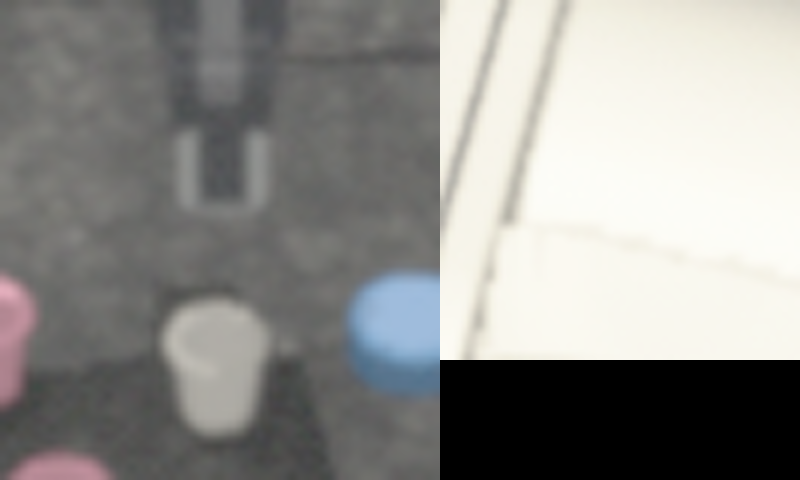

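The visible fingertip sits about 2 cm higher or farther away than nose_length implies. Before relying on the height, I'll check the real tip by carefully lowering it over a free patch of worktop, clear of everything.

>>> apply_moves([
  [[0, 0, -3, 0, 0, 0, 1], [3, 2.3, -3, 0, 0, 0, 1], [6, 4.6, -3, 0, 0, 0, 1], [9, 6.9, -2, 0, 0, 0, 1], [10, 7.7, 0, 0, 0, 0, 1], [10, 7.7, 2, 0, 0, 0, 1], [10, 7.7, 3.5, 0, 0, 0, 1], [10, 7.7, 4, 0, 0, 0, 1], [10, 7.7, 4.5, 0, 0, 0, 1], [10, 7.7, 4.8, 0, 0, 0, 1], [10, 7.7, 4.8, 0, 0, 0, 1], [10, 7.7, 4.8, 0, 0, 0, 1]],
])

```text
time_s: 3.27
tcp_pos: [0.4206, 0.07, 0.0227]
ee_rot: [0.196, 0.981, 0.0, 0.0]
wrist_force: [-0.3, -0.2, 0.5]
opening: -0.0
gripper_force: 0.0
```

```bash
python3 - <<'E'
from cell import robot
import cv2,numpy as np
a=np.mean([robot.read_camera("scene") for _ in range(3)],0)
s=robot.state();p=s["tcp_pos"];print(p,s["wrist_force"])
m=robot.camera_model("scene")
r=lambda q:cv2.projectPoints(np.array([q],float),np.array(m["rvec"],float),np.array(m["tvec"],float),np.array(m["mtx"]),None)[0].ravel()
t=r(p-[0,0,.014]);o=np.round(t).astype(int)-[35,45];print(o)
for q in(p,p-[0,0,.014]):print(((r(q)-o+.5)*8-.5).round())
A=a[o[1]:o[1]+70,o[0]:o[0]+70]
cv2.imwrite("pics/z2.png",cv2.resize((255*(A/255)**.45).astype(np.uint8),None,fx=8,fy=8,interpolation=cv2.INTER_CUBIC))
E
```

```text
[0.42050289 0.07005996 0.02266435] [-0.3090595  -0.15202865 -0.03166245]
[188 170]
[281. 325.]
[283. 362.]
```

View pics/z2.png

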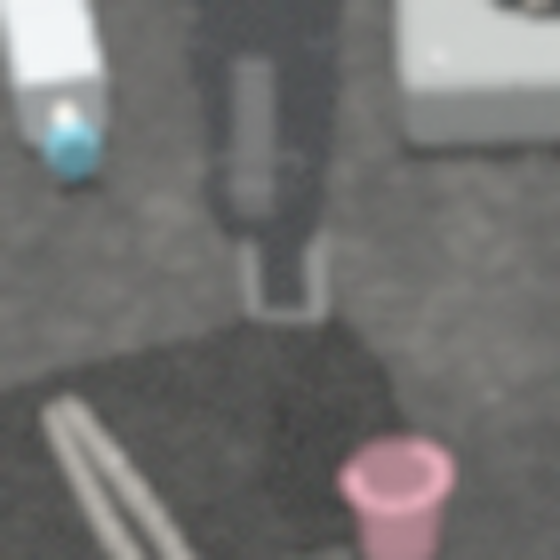

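The tip again appears at about the TCP's projected row. I'll lower it in small steps and watch the force.

>>> apply_moves([
  [[0, 0, 0.4, 0, 0, 0, 1], [0, 0, 0.7, 0, 0, 0, 1], [0, 0, 0.8, 0, 0, 0, 1], [0, 0, 0.9, 0, 0, 0, 1], [0, 0, 0.9, 0, 0, 0, 1]],
])

```text
time_s: 3.83
tcp_pos: [0.4199, 0.0702, 0.0129]
ee_rot: [0.196, 0.981, -0.0, -0.0]
wrist_force: [0.2, -0.4, 0.1]
opening: 0.0003
gripper_force: 0.0
```

>>> apply_moves([
  [[0, 0, 0.05, 0, 0, 0, 1], [0, 0, 0.1, 0, 0, 0, 1], [0, 0, 0.1, 0, 0, 0, 1]],
])

```text
time_s: 4.08
tcp_pos: [0.4201, 0.0702, 0.0122]
ee_rot: [0.196, 0.981, -0.0, 0.0]
wrist_force: [0.4, -0.1, -0.5]
opening: -0.0
gripper_force: 0.0
```

>>> apply_moves([
  [[0, 0, 0.1, 0, 0, 0, 1], [0, 0, 0.2, 0, 0, 0, 1], [0, 0, 0.2, 0, 0, 0, 1]],
])

```text
time_s: 4.33
tcp_pos: [0.42, 0.0702, 0.01]
ee_rot: [0.196, 0.981, -0.0, -0.0]
wrist_force: [-1.3, 0.3, 0.2]
opening: -0.0003
gripper_force: 0.0
```

>>> apply_moves([
  [[0, 0, 0.1, 0, 0, 0, 1], [0, 0, 0.2, 0, 0, 0, 1], [0, 0, 0.2, 0, 0, 0, 1]],
])

```text
time_s: 4.58
tcp_pos: [0.42, 0.0702, 0.008]
ee_rot: [0.196, 0.981, -0.0, -0.0]
wrist_force: [-1.1, 0.2, -0.1]
opening: -0.0002
gripper_force: 0.0
```

>>> apply_moves([
  [[0, 0, 0.1, 0, 0, 0, 1], [0, 0, 0.2, 0, 0, 0, 1], [0, 0, 0.2, 0, 0, 0, 1]],
])

```text
time_s: 4.83
tcp_pos: [0.42, 0.0702, 0.006]
ee_rot: [0.196, 0.981, -0.0, -0.0]
wrist_force: [0.2, -0.3, -0.4]
opening: 0.0002
gripper_force: 0.0
```

>>> apply_moves([
  [[0, 0, 0.1, 0, 0, 0, 1], [0, 0, 0.2, 0, 0, 0, 1], [0, 0, 0.2, 0, 0, 0, 1]],
])

```text
time_s: 5.08
tcp_pos: [0.42, 0.0702, 0.004]
ee_rot: [0.196, 0.981, -0.0, -0.0]
wrist_force: [0.1, -0.7, -0.4]
opening: 0.0001
gripper_force: 0.0
```

>>> apply_moves([
  [[0, 0, 0.1, 0, 0, 0, 1], [0, 0, 0.2, 0, 0, 0, 1], [0, 0, 0.2, 0, 0, 0, 1]],
])

```text
time_s: 5.33
tcp_pos: [0.42, 0.0702, 0.002]
ee_rot: [0.196, 0.981, -0.0, -0.0]
wrist_force: [-0.2, -0.2, 0.2]
opening: -0.0002
gripper_force: 0.0
```

```bash
python3 - <<'E'
from cell import robot
import cv2,numpy as np
a=np.mean([robot.read_camera("scene") for _ in range(3)],0)
s=robot.state();p=s["tcp_pos"];print(p,s["wrist_force"])
m=robot.camera_model("scene")
r=lambda q:cv2.projectPoints(np.array([q],float),np.array(m["rvec"],float),np.array(m["tvec"],float),np.array(m["mtx"]),None)[0].ravel()
o=np.array([198,195])
for q in(p,p-[0,0,.014],p+[0,0,.014]):print(((r(q)-o+.5)*10-.5).round())
A=a[o[1]:o[1]+50,o[0]:o[0]+50]
cv2.imwrite("pics/z3.png",cv2.resize((255*(A/255)**.45).astype(np.uint8),None,fx=10,fy=10,interpolation=cv2.INTER_CUBIC))
E
```

```text
[0.42007672 0.07018654 0.00217122] [ 0.18523461 -0.73121853  0.03614289]
[254. 224.]
[258. 269.]
[251. 178.]
```

View pics/z3.png

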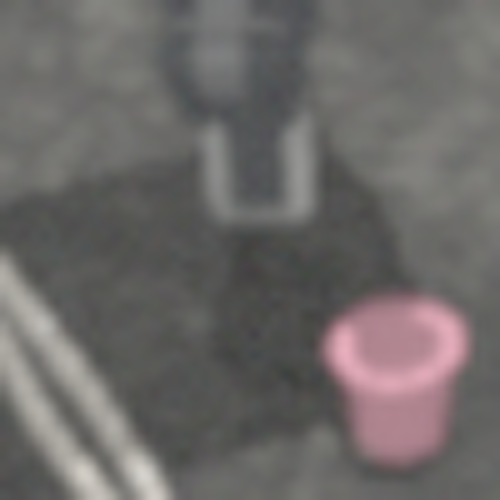

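At a TCP height of 2 mm there is still no contact, and the tip is drawn at (262,222). The real tip is therefore at or above the TCP, so I'll carry on until it touches.

>>> apply_moves([
  [[0, 0, 0.1, 0, 0, 0, 1], [0, 0, 0.2, 0, 0, 0, 1], [0, 0, 0.2, 0, 0, 0, 1]],
])

```text
time_s: 5.73
tcp_pos: [0.42, 0.0702, 0.0]
ee_rot: [0.196, 0.981, -0.0, -0.0]
wrist_force: [0.1, 0.1, -0.3]
opening: -0.0001
gripper_force: 0.0
```

>>> apply_moves([
  [[0, 0, 0.1, 0, 0, 0, 1], [0, 0, 0.15, 0, 0, 0, 1], [0, 0, 0.15, 0, 0, 0, 1]],
])

```text
time_s: 5.98
tcp_pos: [0.42, 0.0702, -0.0015]
ee_rot: [0.196, 0.981, -0.0, -0.0]
wrist_force: [0.4, 1.0, -0.3]
opening: -0.0
gripper_force: 0.0
```

>>> apply_moves([
  [[0, 0, 0.1, 0, 0, 0, 1], [0, 0, 0.15, 0, 0, 0, 1], [0, 0, 0.15, 0, 0, 0, 1]],
])

```text
time_s: 6.23
tcp_pos: [0.42, 0.0702, -0.0029]
ee_rot: [0.196, 0.981, -0.0, -0.0]
wrist_force: [0.9, -0.4, 0.9]
opening: 0.0002
gripper_force: 0.0
```

>>> apply_moves([
  [[0, 0, 0.1, 0, 0, 0, 1], [0, 0, 0.15, 0, 0, 0, 1], [0, 0, 0.15, 0, 0, 0, 1]],
])

```text
time_s: 6.48
tcp_pos: [0.42, 0.0702, -0.0044]
ee_rot: [0.196, 0.981, -0.0, -0.0]
wrist_force: [-0.3, -0.1, -0.3]
opening: 0.0002
gripper_force: 0.0
```

>>> apply_moves([
  [[0, 0, 0.1, 0, 0, 0, 1], [0, 0, 0.15, 0, 0, 0, 1], [0, 0, 0.15, 0, 0, 0, 1]],
])

```text
time_s: 6.73
tcp_pos: [0.42, 0.0702, -0.0059]
ee_rot: [0.196, 0.981, -0.0, -0.0]
wrist_force: [-0.2, -0.2, -0.9]
opening: -0.0002
gripper_force: 0.0
```

>>> apply_moves([
  [[0, 0, 0.1, 0, 0, 0, 1], [0, 0, 0.15, 0, 0, 0, 1], [0, 0, 0.15, 0, 0, 0, 1]],
])

```text
time_s: 6.98
tcp_pos: [0.4202, 0.0702, -0.007]
ee_rot: [0.196, 0.981, 0.0, 0.0]
wrist_force: [-1.4, 0.7, 6.2]
opening: 0.0
gripper_force: 3.0
```

>>> apply_moves([
  [[0, 0, 0.1, 0, 0, 0, 1], [0, 0, 0.15, 0, 0, 0, 1], [0, 0, 0.15, 0, 0, 0, 1]],
])

```text
time_s: 7.23
tcp_pos: [0.4202, 0.0702, -0.0072]
ee_rot: [0.196, 0.981, 0.0, 0.001]
wrist_force: [-8.3, -0.5, 32.3]
opening: 0.0
gripper_force: 16.3
```

The tip touches the worktop at TCP z = -0.007. The real fingertips are therefore 7 mm behind the TCP, not 14 mm ahead, and the camera agrees. To point 2 cm above, the TCP should be at target z + 0.013. I'll lift, go back to the cup and turn the tool 90° to check the tip's xy.

>>> apply_moves([
  [[0, 0, -2, 0, 0, 0, 1], [0, 0, -5, 0, 0, 0, 1], [0, 0, -9, 0, 0, 0.1, 1], [-2, -1.5, -9, 0, 0, 0.2, 1], [-5, -3.8, -9, 0, 0, 0.3, 1], [-8, -6.1, -9, 0, 0, 0.4, 1], [-10, -7.7, -9, 0, 0, 0.5, 1], [-10, -7.7, -9, 0, 0, 0.6, 1], [-10, -7.7, -9, 0, 0, 0.7, 1], [-10, -7.7, -9, 0, 0, 0.8, 1], [-10, -7.7, -9, 0, 0, 0.8, 1]],
])

```text
time_s: 8.15
tcp_pos: [0.4828, -0.0395, 0.0809]
ee_rot: [0.564, 0.826, -0.0, -0.0]
wrist_force: [0.1, 0.5, 1.1]
opening: 0.0002
gripper_force: 0.0
```

>>> apply_moves([
  [[0, 0, 0.5, 0, 0, 0.1, 1], [0, 0, 1, 0, 0, 0.2, 1], [0, 0, 1.5, 0, 0, 0.3, 1], [0, 0, 2, 0, 0, 0.4, 1], [0, 0, 2.5, 0, 0, 0.5, 1], [0, 0, 3, 0, 0, 0.6, 1], [0, 0, 3, 0, 0, 0.7, 1], [0, 0, 3, 0, 0, 0.77, 1], [0, 0, 3, 0, 0, 0.77, 1], [0, 0, 3, 0, 0, 0.77, 1]],
])

```text
time_s: 8.98
tcp_pos: [0.4829, -0.0392, 0.0512]
ee_rot: [0.83, 0.557, -0.0, 0.0]
wrist_force: [-0.4, -0.4, -0.5]
opening: 0.0001
gripper_force: 0.0
```

```bash
python3 - <<'E'
from cell import robot
import cv2,numpy as np
from scipy.spatial.transform import Rotation as Ro
a=np.mean([robot.read_camera("scene") for _ in range(3)],0)
s=robot.state();p=s["tcp_pos"];print(p,s["wrist_force"],s["joint_pos"].round(2));R=Ro.from_quat(s["ee_rot"]).as_matrix();print(R.round(3))
m=robot.camera_model("scene")
r=lambda q:cv2.projectPoints(np.array([q],float),np.array(m["rvec"],float),np.array(m["tvec"],float),np.array(m["mtx"]),None)[0].ravel()
o=np.array([240,190])
x=R[:,0]; x=x*np.sign(-x[1])
for q in(p+[0,0,.007],p+[0,0,.007]+.011*x):print(((r(q)-o+.5)*9-.5).round())
A=a[o[1]:o[1]+60,o[0]:o[0]+60]
cv2.imwrite("pics/z4.png",cv2.resize((255*(A/255)**.45).astype(np.uint8),None,fx=9,fy=9,interpolation=cv2.INTER_CUBIC))
t=np.array([.483,-.0395,.039]);w=np.array([.5557,-.1706,.035]);b=np.array([.547,.192,.05])
for A,B in((p,t),(t,w),(w,b)):print("tool cm",(R.T@(B-A)*100).round(2))
E
```

```text
[ 0.48291979 -0.03925318  0.05124964] [ 0.76756145  0.10730369 -0.61961661] [-0.25  0.27 -0.44  0.86 -0.    1.71]
[[ 0.38   0.925  0.   ]
 [ 0.925 -0.38  -0.   ]
 [ 0.     0.    -1.   ]]
[239. 284.]
[239. 316.]
tool cm [-0.02  0.02  1.22]
tool cm [-9.36 11.71  0.4 ]
tool cm [ 33.21 -14.59  -1.5 ]
```

View pics/z4.png

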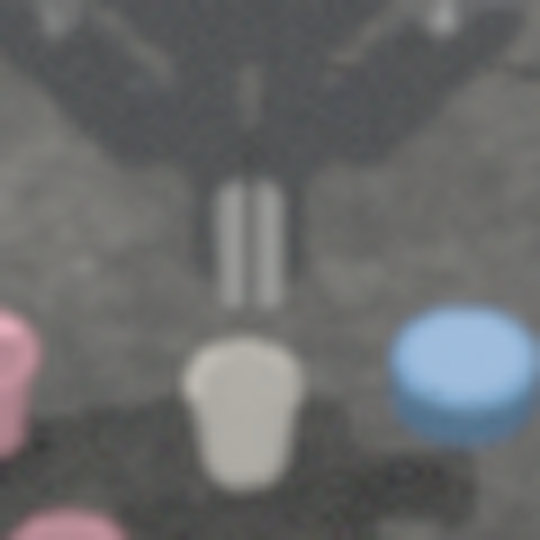

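The fingers stand centred over the white cup. The tip is at (251,305) and the rim at (243,378), which is within about 2 mm sideways. I'll trim that, lower to 2 cm and hold.

>>> apply_moves([
  [[0, -0.1, 0.5, 0, 0, 0, 1], [0, -0.1, 0.9, 0, 0, 0, 1], [0, -0.1, 1.2, 0, 0, 0, 1], [0, -0.1, 1.2, 0, 0, 0, 1], [0, -0.1, 1.2, 0, 0, 0, 1], [0, -0.1, 1.2, 0, 0, 0, 1], [0, -0.1, 1.2, 0, 0, 0, 1], [0, -0.1, 1.2, 0, 0, 0, 1], [0, -0.1, 1.2, 0, 0, 0, 1], [0, -0.1, 1.2, 0, 0, 0, 1], [0, -0.1, 1.2, 0, 0, 0, 1], [0, -0.1, 1.2, 0, 0, 0, 1]],
])

```text
time_s: 10.13
tcp_pos: [0.482, -0.0389, 0.0392]
ee_rot: [0.832, 0.555, 0.0, 0.0]
wrist_force: [-0.9, 0.0, -0.5]
opening: 0.0004
gripper_force: 0.0
```

>>> apply_moves([
  [[0, 0, 0, 0, 0, 0, 1], [0, 0, 0, 0, 0, 0, 1], [0, 0, 0, 0, 0, 0, 1], [0, 0, 0, 0, 0, 0, 1], [0, 0, 0, 0, 0, 0, 1], [0, 0, 0, 0, 0, 0, 1], [0, 0, 0, 0, 0, 0, 1], [0, 0, 0, 0, 0, 0, 1], [0, 0, 0, 0, 0, 0, 1], [0, 0, 0, 0, 0, 0, 1], [0, 0, 0, 0, 0, 0, 1], [0, 0, 0, 0, 0, 0, 1]],
])

```text
time_s: 11.13
tcp_pos: [0.482, -0.0389, 0.0392]
ee_rot: [0.832, 0.555, -0.0, 0.0]
wrist_force: [0.8, 0.3, 0.4]
opening: 0.0002
gripper_force: 0.0
```

>>> apply_moves([
  [[0, 0, 0, 0, 0, 0, 1], [0, 0, 0, 0, 0, 0, 1], [0, 0, 0, 0, 0, 0, 1], [0, 0, 0, 0, 0, 0, 1], [0, 0, 0, 0, 0, 0, 1], [0, 0, 0, 0, 0, 0, 1], [0, 0, 0, 0, 0, 0, 1], [0, 0, 0, 0, 0, 0, 1], [0, 0, 0, 0, 0, 0, 1], [0, 0, 0, 0, 0, 0, 1], [0, 0, 0, 0, 0, 0, 1], [0, 0, 0, 0, 0, 0, 1]],
])

```text
time_s: 12.13
tcp_pos: [0.482, -0.0389, 0.0392]
ee_rot: [0.832, 0.555, 0.0, 0.0]
wrist_force: [-0.2, 0.1, -0.6]
opening: -0.0002
gripper_force: 0.0
```

>>> apply_moves([
  [[0, 0, 0, 0, 0, 0, 1], [0, 0, 0, 0, 0, 0, 1], [0, 0, 0, 0, 0, 0, 1], [0, 0, 0, 0, 0, 0, 1], [0, 0, 0, 0, 0, 0, 1], [0, 0, 0, 0, 0, 0, 1], [0, 0, 0, 0, 0, 0, 1], [0, 0, 0, 0, 0, 0, 1], [0, 0, 0, 0, 0, 0, 1], [0, 0, 0, 0, 0, 0, 1], [0, 0, 0, 0, 0, 0, 1], [0, 0, 0, 0, 0, 0, 1]],
])

```text
time_s: 13.13
tcp_pos: [0.482, -0.0389, 0.0392]
ee_rot: [0.832, 0.555, -0.0, 0.0]
wrist_force: [0.4, -0.1, -0.5]
opening: -0.0002
gripper_force: 0.0
```

>>> apply_moves([
  [[0, 0, -3, 0, 0, 0, 1], [0, 0, -5, 0, 0, 0, 1], [-2, 2.5, -5, 0, 0, 0, 1], [-4, 5, -5, 0, 0, 0, 1], [-6, 7.5, -5, 0, 0, 0, 1], [-8, 10, -5, 0, 0, 0, 1], [-9.3, 11.8, -4.5, 0, 0, 0, 1], [-9.3, 11.8, -3, 0, 0, 0, 1], [-9.3, 11.8, -1.5, 0, 0, 0, 1], [-9.3, 11.8, 0, 0, 0, 0, 1], [-9.3, 11.8, 0.4, 0, 0, 0, 1], [-9.3, 11.8, 0.4, 0, 0, 0, 1]],
])

```text
time_s: 14.13
tcp_pos: [0.5546, -0.1697, 0.034]
ee_rot: [0.832, 0.555, -0.001, -0.001]
wrist_force: [-0.0, 0.2, 0.4]
opening: 0.0
gripper_force: 0.0
```

```bash
python3 - <<'E'
from cell import robot
import cv2,numpy as np
a=np.mean([robot.read_camera("scene") for _ in range(2)],0)
p=robot.state()["tcp_pos"];print(p)
o=np.array([285,220])
A=a[o[1]:o[1]+80,o[0]:o[0]+80]
cv2.imwrite("pics/z5.png",cv2.resize((255*(A/255)**.6).astype(np.uint8),None,fx=7,fy=7,interpolation=cv2.INTER_CUBIC))
E
```

```text
[ 0.55562162 -0.17004544  0.03576549]
```

View pics/z5.png

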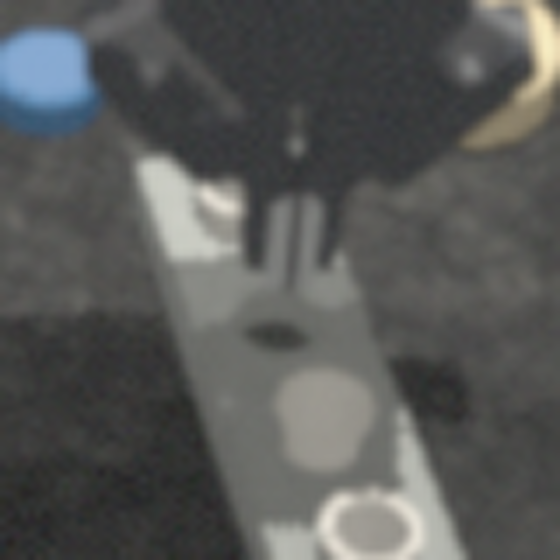

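The tip is at (292,290), above the dark empty well at about (279,319). It is about 3 mm to the right, so I'll trim that and hold.

>>> apply_moves([
  [[0, -0.25, 0, 0, 0, 0, 1], [0, -0.25, 0, 0, 0, 0, 1], [0, -0.25, 0, 0, 0, 0, 1], [0, -0.25, 0, 0, 0, 0, 1], [0, -0.25, 0, 0, 0, 0, 1], [0, -0.25, 0, 0, 0, 0, 1], [0, -0.25, 0, 0, 0, 0, 1], [0, -0.25, 0, 0, 0, 0, 1], [0, -0.25, 0, 0, 0, 0, 1], [0, -0.25, 0, 0, 0, 0, 1], [0, -0.25, 0, 0, 0, 0, 1], [0, -0.25, 0, 0, 0, 0, 1]],
])

```text
time_s: 15.23
tcp_pos: [0.553, -0.1691, 0.0351]
ee_rot: [0.832, 0.555, -0.0, -0.0]
wrist_force: [-0.2, -0.4, -0.7]
opening: 0.0002
gripper_force: 0.0
```

>>> apply_moves([
  [[0, 0, 0, 0, 0, 0, 1], [0, 0, 0, 0, 0, 0, 1], [0, 0, 0, 0, 0, 0, 1], [0, 0, 0, 0, 0, 0, 1], [0, 0, 0, 0, 0, 0, 1], [0, 0, 0, 0, 0, 0, 1], [0, 0, 0, 0, 0, 0, 1], [0, 0, 0, 0, 0, 0, 1], [0, 0, 0, 0, 0, 0, 1], [0, 0, 0, 0, 0, 0, 1], [0, 0, 0, 0, 0, 0, 1], [0, 0, 0, 0, 0, 0, 1]],
])

```text
time_s: 16.23
tcp_pos: [0.553, -0.1691, 0.0352]
ee_rot: [0.832, 0.555, -0.0, 0.0]
wrist_force: [0.2, -0.1, -0.7]
opening: -0.0001
gripper_force: 0.0
```

>>> apply_moves([
  [[0, 0, 0, 0, 0, 0, 1], [0, 0, 0, 0, 0, 0, 1], [0, 0, 0, 0, 0, 0, 1], [0, 0, 0, 0, 0, 0, 1], [0, 0, 0, 0, 0, 0, 1], [0, 0, 0, 0, 0, 0, 1], [0, 0, 0, 0, 0, 0, 1], [0, 0, 0, 0, 0, 0, 1], [0, 0, 0, 0, 0, 0, 1], [0, 0, 0, 0, 0, 0, 1], [0, 0, 0, 0, 0, 0, 1], [0, 0, 0, 0, 0, 0, 1]],
])

```text
time_s: 17.23
tcp_pos: [0.553, -0.169, 0.0352]
ee_rot: [0.832, 0.555, -0.0, -0.0]
wrist_force: [0.8, 0.0, 0.1]
opening: 0.0
gripper_force: 0.0
```

>>> apply_moves([
  [[0, 0, 0, 0, 0, 0, 1], [0, 0, 0, 0, 0, 0, 1], [0, 0, 0, 0, 0, 0, 1], [0, 0, 0, 0, 0, 0, 1], [0, 0, 0, 0, 0, 0, 1], [0, 0, 0, 0, 0, 0, 1], [0, 0, 0, 0, 0, 0, 1], [0, 0, 0, 0, 0, 0, 1], [0, 0, 0, 0, 0, 0, 1], [0, 0, 0, 0, 0, 0, 1]],
])

```text
time_s: 18.07
tcp_pos: [0.553, -0.169, 0.0352]
ee_rot: [0.832, 0.555, 0.0, -0.0]
wrist_force: [-0.1, 0.3, -0.4]
opening: -0.0003
gripper_force: 0.0
```

>>> apply_moves([
  [[0, 0, -4, 0, 0, 0, 1], [0, 0, -8, 0, 0, 0, 1], [3.5, -1.5, -10, 0, 0, 0, 1], [7, -3, -10, 0, 0, 0, 1], [10.5, -4.6, -10, 0, 0, 0, 1], [14, -6.1, -10, 0, 0, 0, 1], [17.5, -7.6, -10, 0, 0, 0, 1], [21, -9.2, -10, 0, 0, 0, 1], [24.5, -10.7, -10, 0, 0, 0, 1], [28, -12.2, -10, 0, 0, 0, 1], [31, -13.6, -10, 0, 0, 0, 1], [33.1, -14.5, -10, 0, 0, 0, 1]],
])

```text
time_s: 19.07
tcp_pos: [0.5452, 0.1952, 0.1353]
ee_rot: [0.831, 0.556, 0.0, -0.0]
wrist_force: [0.2, 0.3, -1.4]
opening: -0.0002
gripper_force: 0.0
```

>>> apply_moves([
  [[0, 0, 2, 0, 0, 0, 1], [0, 0, 4, 0, 0, 0, 1], [0, 0, 6, 0, 0, 0, 1], [0, 0, 7.5, 0, 0, 0, 1], [0, 0, 8.3, 0, 0, 0, 1], [0, 0, 8.5, 0, 0, 0, 1], [0, 0, 8.5, 0, 0, 0, 1]],
])

```text
time_s: 19.65
tcp_pos: [0.5459, 0.1922, 0.0501]
ee_rot: [0.832, 0.555, -0.0, -0.0]
wrist_force: [-0.2, -0.5, -0.3]
opening: 0.0001
gripper_force: 0.0
```

>>> apply_moves([
  [[0, 0, 0.3, 0, 0, 0, 1], [0, 0, 0.6, 0, 0, 0, 1], [0, 0, 0.8, 0, 0, 0, 1], [0, 0, 0.8, 0, 0, 0, 1]],
])

```text
time_s: 19.98
tcp_pos: [0.5463, 0.1923, 0.0424]
ee_rot: [0.832, 0.555, 0.001, 0.0]
wrist_force: [1.3, 0.1, 1.2]
opening: 0.0004
gripper_force: 0.9
```

>>> apply_moves([
  [[0, 0, 0.1, 0, 0, 0, 1], [0, 0, 0.2, 0, 0, 0, 1], [0, 0, 0.2, 0, 0, 0, 1]],
])

```text
time_s: 20.23
tcp_pos: [0.5463, 0.1923, 0.0404]
ee_rot: [0.832, 0.555, 0.0, 0.0]
wrist_force: [2.2, -0.6, 2.9]
opening: -0.0001
gripper_force: 1.3
```

>>> apply_moves([
  [[0, 0, 0.1, 0, 0, 0, 1], [0, 0, 0.15, 0, 0, 0, 1], [0, 0, 0.15, 0, 0, 0, 1]],
])

```text
time_s: 20.48
tcp_pos: [0.5463, 0.1923, 0.0388]
ee_rot: [0.832, 0.555, 0.0, 0.0]
wrist_force: [2.2, -0.5, 3.8]
opening: 0.0001
gripper_force: 1.7
```

Contact came where I predicted, and the spring force is rising. A little further to the stop.

>>> apply_moves([
  [[0, 0, 0.1, 0, 0, 0, 1], [0, 0, 0.15, 0, 0, 0, 1], [0, 0, 0.15, 0, 0, 0, 1]],
])

```text
time_s: 20.73
tcp_pos: [0.5463, 0.1923, 0.0379]
ee_rot: [0.832, 0.555, 0.001, 0.0]
wrist_force: [1.0, -0.4, 7.8]
opening: -0.0001
gripper_force: 4.4
```

>>> apply_moves([
  [[0, 0, 0.1, 0, 0, 0, 1], [0, 0, 0.1, 0, 0, 0, 1], [0, 0, 0.1, 0, 0, 0, 1]],
])

```text
time_s: 20.98
tcp_pos: [0.5464, 0.1923, 0.0377]
ee_rot: [0.832, 0.555, 0.001, 0.0]
wrist_force: [-1.6, -1.8, 17.6]
opening: -0.0001
gripper_force: 8.7
```

The force jumped to 17.6 N with no further travel, so the button is fully down. I'll lift straight up.

>>> apply_moves([
  [[0, 0, -0.5, 0, 0, 0, 1], [0, 0, -1.5, 0, 0, 0, 1], [0, 0, -4, 0, 0, 0, 1], [0, 0, -7, 0, 0, 0, 1], [0, 0, -10, 0, 0, 0, 1], [0, 0, -10, 0, 0, 0, 1], [0, 0, -10, 0, 0, 0, 1], [0, 0, -10, 0, 0, 0, 1]],
])

```text
time_s: 21.65
tcp_pos: [0.5452, 0.1922, 0.1357]
ee_rot: [0.832, 0.555, -0.001, -0.0]
wrist_force: [-0.6, -1.4, -0.2]
opening: 0.0001
gripper_force: 0.0
```

```bash
python3 - <<'E'
from cell import robot
import cv2,numpy as np
a=robot.read_camera("scene").astype(int);b=cv2.imread("pics/scene0.png").astype(int)
print(robot.state()["wrist_force"])
for n,(u,v) in dict(cup=(267,236),cap=(291,231),well=(324,265),pink1=(237,232),pink2=(247,255)).items():
    print(n,np.abs(a-b)[v-10:v+10,u-10:u+10].mean().round(1))
E
```

```text
[-0.5761112  -0.47295074 -0.52033863]
cup 6.1
cap 2.4
well 0.8
pink1 6.8
pink2 3.6
```

```bash
python3 -c "
from cell import robot
print(robot.hand_in())"
```

```text
the job is handed in; nothing more can be done
None
```

I pointed at the stray cup and then the empty well for over 3 s each, pressed the report button fully down and released it, and handed in at about 22 s; I also touched bare worktop once (about 32 N) to find the true fingertip height, 7 mm behind the TCP rather than the stated 14 mm ahead.

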